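# Put the steel doming stakes back in their caddy

### The arm

A 6-joint arm with a two-finger parallel gripper is mounted at the origin on the work surface. World frame = base frame: x ahead of the robot, y to its left, z up, the work surface at z = 0. Lengths are in mm, angles in rad, forces in N, time in s.
With the tool pointing down it reaches from about 325 to 900 mm from the base axis. Payload 3.5 kg.
Tool frame: the origin (TCP) lies at the centre of the arm's flange, where the gripper is bolted on; the fingertips stand 173 mm ahead of it and the grasp point (between the pads) lies 155 mm ahead of it (robot.grip_depth is the distance from the TCP to the grasp point, in mm); z points along the fingers, y is the line along which they close (so a half turn about z gives the same grasp; the last joint's range is limited). The gripper opens to 85 mm and grips with 20 to 120 N. Pads are 22 mm wide; open, the fingers measure 114 mm over their backs; the gripper's body (76 mm by 85 mm) begins 54 mm behind the grasp point. The pads swing forward as they close: fully open they stand 13 mm farther back than shut.
Start: joints at [1.092, 0.276, -0.026, 1.268, 0, 1.467], TCP at [229.392, 581.379, 404.713] pointing down, gripper open.
Joint ranges: [-3.12, 3.12], [-0.85, 1.88], [-1.08, 1.24], [-1.95, 2.15], [-1.57, 1.53], [-3.14, 3.14]. Speed limits (rad/s): [2.57, 2.57, 3.14, 3.14, 3.14, 3.14].

### API

Orientations are given as [roll, pitch, yaw] about the fixed x, y, z axes, in that order (R = Rz(yaw) Ry(pitch) Rx(roll)).
In Python, from workcell import robot gives the robot as it stands.
- The arm moves only by the shell command python3 -m inch 'ROWS' [OPENING] [FORCE]. ROWS is a JSON object whose one key "moves" holds a list of rows, each a list of 4 numbers: the shift along the tool's x, y, z in m, then the turn about the tool's z in rad. A call has 1 to 5 rows; each row is the pose to reach, as a shift and turn from the pose commanded when the call began, along the tool's axes at that moment; what a row does not reach only later rows make up. A row lasts 1/12 s, in which the tool goes at most 41.7 mm and 7.16 degrees, less where a joint would pass 70% of its speed; a pose out of reach is approached as far as the arm can. A call with a gripper value outside its range is refused whole. OPENING is the opening, from -1 (shut) to 1 (fully open), set as the call begins (- or left out, the last holds). The fingers move at their own pace and stop on an object; FORCE is the grip in N (left out, the last holds). Time passes only in rows, so rows that repeat a pose let the fingers close. It gives the time, the measured TCP pose, the force, the opening and the grip force at its end, in the units of the state.
- robot.observe(): the state, without advancing time (a new reading comes with each control period).
- robot.read_camera(name): name is "scene" or "top" or "wrist"; returns the picture (480x640x3 uint8, red, green, blue); there is no depth.
- robot.get_calibration(name): a dict with "fx", "fy", "cx", "cy" (pixels), "position" and "attitude" of the camera in the world. Camera axes: x right, y down, z forward; pixel columns grow to the right and rows downward; lengths in mm; the calibration is good to about 2 mm. The wrist camera is an equidistant fisheye: a pixel r from the principal point sees the ray r / f radians off the axis. A picture is of the moment at which its call begins: read the wrist's pose just before it. get_calibration takes no time and is no camera call; for the wrist camera it gives the pose at the moment of the call.
- robot.close_job(): hands the job in; it is judged then, once.
The state is a dict: "t": time; "q": joint angles; "qd": joint speeds; "effort": joint torques, N m; "eef_pos": TCP position; "orientation": TCP orientation; "ft_force": force on the tool from outside, world axes, zero at the start; "moment": the same for the moment, N m; "width": finger opening in mm; "grasp_force": force on a finger pad.
Only numpy, scipy, OpenCV 4.12 (cv2) and the standard library are available. Lean on these libraries where they do the work, as an engineer would, in place of code of your own. Each camera call takes 0.05 s, during which the arm holds its last target. There are 200 camera calls.

### The job

Put the three steel doming stakes away in the caddy, each standing upright in the bin of its own sleeve colour, and leave the two black nylon stakes standing where they are. The yellow-sleeved steel stake is still locked in the quick-change holder: pull the holder's sprung collar back (down) until the stake is released, then draw it out upwards.

Things in the scene. Friction and masses are not known exactly. Their poses are not given: they have to be found in the camera images.
- stake_red: Steel stake, RED sleeve, domed steel head, upright loose on the bench. Build of all stakes (origin: foot centre, z up the axis, yaw free): 54 mm high; foot flange 24 mm dia at 0-5 mm, groove 16 dia at 5-10, shank 24 dia at 10-21, coloured grip sleeve 30 dia at 21-40, head 19 dia at 40-54; steel ones 110-220 g. Grip the sleeve from above, fingertips 24 mm above the foot to clear the bin walls.
- stake_blue: Steel stake, BLUE sleeve, conical steel head, upright loose on the bench; build and origin as stake_red. Every stake on the bench has at least 45 mm clear round its axis; the small jars and blocks that stand between the stakes are at most 45 mm high.
- stake_yellow: Steel stake, YELLOW sleeve, flat steel head; build and origin as stake_red. Starts locked upright in the holder: foot 35 mm above the bench, 20 mm deep in the bore, 34 mm standing out. When the collar is pulled back an ejector spring lifts it 8.5 mm; it stays there, unlocked and loose in the bore, when the collar returns. Lift straight up 15 mm more to clear the bore.
- nylon_red: Look-alike that stays out: stake with a RED sleeve but BLACK nylon foot and domed BLACK head, upright loose on the bench; size and origin as stake_red, 60 g.
- nylon_blue: Look-alike that stays out: stake with a BLUE sleeve but BLACK nylon foot and conical BLACK head, upright loose on the bench; size and origin as stake_red, 55 g.
- bin_red: RED open square bin fixed in the wooden caddy tray, for the red steel stake. Outside 58 x 58 mm, 18 high, walls and floor 3 mm. Origin: centre of its underside, which is 5 mm above the bench: inner floor 8 mm, rim 23 mm above the bench. The three bins form a straight row along their own x axes, 62 mm apart, order varies. The tray is 200 x 76 mm, rim 14 mm high, and turns with them.
- bin_blue: BLUE open square bin, for the blue steel stake; size, origin and axes as bin_red. At a bin, close the fingers along the bin's y (across the row), or open them to 50 mm at most, so as not to knock a stake in the next bin.
- bin_yellow: YELLOW open square bin, for the yellow steel stake; size, origin and axes as bin_red.
- holder: Quick-change stake holder bolted upright to the bench: grey round foot 86 mm dia, 10 mm thick (bolts to 14), steel socket 35 mm dia to 55 mm height, bore 27 mm. Origin: centre of the underside on the bench, z up along the bore. Round the socket is a bright knurled aluminium collar, 42 mm outside dia, from 32 to 54 mm above the bench when home.
- collar (a joint): Travel in m of the holder's sprung collar: 0 = home (up, stake locked), 0.007 = fully back (down); the stake is freed beyond 0.005. Spring 4 N at home, 10 N fully back; let go, it springs home. Work it from above: fingers astride the stake, tips about 11 mm below the collar's top edge, pinch with 25 N or more and push down.
Mind the look-alikes: they are no part of the job. What is shaped like the nylon_blue but orange or turquoise is not meant. Leave any orange look-alike of the stake_red alone.

How it is judged:
By the outcome, as a careful person would: the job done as asked, in the order asked, and still so for the second after the job is handed in, with the robot touching nothing.
It also fails if it takes over 96 s, if anything falls off the work surface, if the arm or the gripper's body presses on something with over 40 N, if the wrist force passes 120 N, or if a joint passes its speed limit or range.

## Working session

There is one attempt and no reset: what is moved stays moved. The work goes in short steps, Python scripts to look and compute and a shell command to move; the robot and the scene stay as the last step left them, time stands still between calls to the robot, and variables do not carry over. Pictures are saved under pics/ and viewed, at most 14 in all, crops included, and the job is handed in when it is done.

```bash
ls; mkdir -p pics
python3 - <<'E'
from workcell import robot
import cv2
for n in("scene","top"):
    cv2.imwrite(f"pics/{n}0.png",robot.read_camera(n)[:,:,::-1]); print(n,robot.get_calibration(n))
print(robot.get_calibration("wrist")); print(robot.observe())
E
```

```text
pics
scene {'fx': 480.83698895685035, 'fy': 480.83698895685035, 'cx': 320.54175768086105, 'cy': 241.61896636186108, 'position': array([1066.88451584,  250.47801203,  558.4877242 ]), 'attitude': array([-2.2752941 , -0.01540562,  2.01115242])}
top {'fx': 525.6597816263131, 'fy': 525.6597816263131, 'cx': 314.154058314718, 'cy': 238.44298130442826, 'position': array([486.05972984,  -8.75541176, 991.49320101]), 'attitude': array([-3.11284333,  0.01183721, -1.55227272])}
{'fx': 371.64829954431775, 'fy': 371.64829954431775, 'cx': 320.4623948744914, 'cy': 240.00689767505563, 'position': array([149.66128114, 613.76209744, 372.73053476]), 'attitude': array([2.80865759e+00, 2.76962067e-03, 1.19587672e+00])}
{'t': 0.1, 'q': array([ 1.09159445e+00,  2.77084741e-01, -2.77276732e-02,  1.26800913e+00,
        1.74457685e-06,  1.46739314e+00]), 'qd': array([8.60535247e-04, 1.07920619e-05, 3.81248986e-03, 1.65275674e-03,
       1.47833532e-03, 4.86395732e-04]), 'effort': array([ 3.34359875e-04, -4.46706462e+01,  2.96129125e+01,  8.43869755e-03,
       -1.17379905e-04,  1.89711542e-06]), 'eef_pos': array([229.23313203, 581.06711008, 403.66146853]), 'orientation': array([-3.13957843e+00, -2.10776047e-04,  2.76579375e+00]), 'ft_force': array([ 0.2625403 , -0.86723114, -0.8307714 ]), 'moment': array([-0.00960605,  0.00322456,  0.00331559]), 'grasp_force': 0.0, 'width': 85.38890278890122}
```

View pics/top0.png

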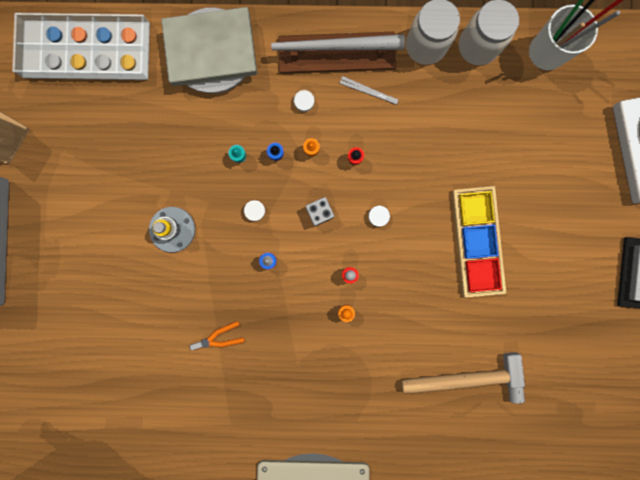

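View pics/scene0.png

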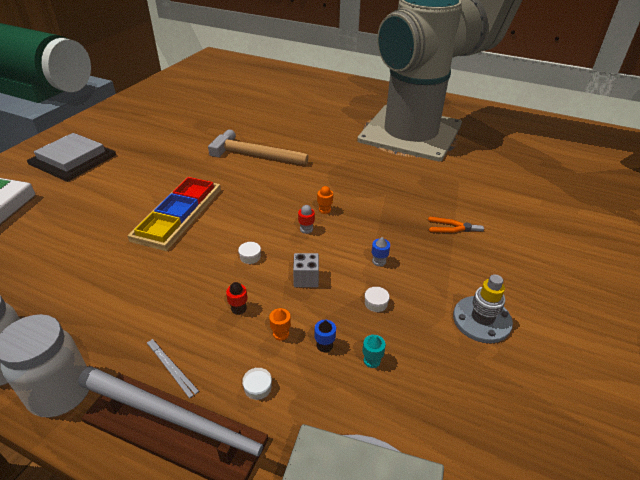

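The top view shows:
- Steel red at (350,275) and steel blue at (268,261).
- Nylon red at (356,156) and nylon blue at (275,151), both with black heads.
- The holder with yellow at (165,228).
- Bins yellow, blue and red at (477,209), (480,242) and (483,275).

The scene view agrees: steel red (306,220), steel blue (380,250), yellow (493,292).

```bash
cat > h.py <<'E'
import numpy as np, cv2
from scipy.spatial.transform import Rotation as R
from scipy.optimize import least_squares
HUE={'red':[(0,7),(172,180)],'blue':[(105,125)],'yellow':[(22,32)]}
def proj(P,c,fish=False):
    p=(np.atleast_2d(P)-c['position'])@R.from_euler('xyz',c['attitude']).as_matrix()
    if fish:
        r=np.hypot(p[:,0],p[:,1]); s=np.arctan2(r,p[:,2])/np.maximum(r,1e-9)
        return np.c_[p[:,0]*s,p[:,1]*s]*c['fx']+[c['cx'],c['cy']]
    return p[:,:2]/p[:,2:]*c['fx']+[c['cx'],c['cy']]
def hullc(pts):
    m=cv2.moments(cv2.convexHull(np.float32(pts))); return np.array([m['m10'],m['m01']])/m['m00'],m['m00']
def blob(img,col,near,rad=40):
    h=cv2.cvtColor(img,cv2.COLOR_RGB2HSV); m=np.zeros(h.shape[:2],np.uint8)
    for a,b in HUE[col]: m|=cv2.inRange(h,(a,130,60),(b,255,255))
    g=np.zeros_like(m); cv2.circle(g,tuple(int(v) for v in near),rad,255,-1); m&=g
    n,l,s,c=cv2.connectedComponentsWithStats(m)
    k=1+np.argmax(s[1:,4]); ys,xs=np.nonzero(l==k)
    return hullc(np.c_[xs,ys])
a=np.linspace(0,2*np.pi,40,endpoint=False)
def cyl(x,y,z0,z1,r=15): return np.array([[x+r*np.cos(t),y+r*np.sin(t),z] for z in(z0,z1) for t in a])
def sq(x,y,yaw,z=23,s=29):
    u=np.array([[1,1],[1,-1],[-1,-1],[-1,1]])*s; c,n=np.cos(yaw),np.sin(yaw)
    return np.c_[u@np.array([[c,n],[-n,c]])+[x,y],[z]*4]
def fit(obs,shape,x0=(480,0)):
    "obs: list of (centroid,calib,fish); returns xy, residual px"
    f=lambda v:np.concatenate([hullc(proj(shape(*v),c,k))[0]-o for o,c,k in obs])
    r=least_squares(f,x0,diff_step=1e-4,x_scale=100); return r.x,r.fun
E
python3 - <<'E'
from h import *
from workcell import robot
I={n:cv2.imread(f"pics/{n}0.png")[:,:,::-1].copy() for n in("scene","top")}; C={n:robot.get_calibration(n) for n in I}
def do(name,col,pt,ps,shape,rad=20):
    bt,bs=blob(I['top'],col,pt,rad),blob(I['scene'],col,ps,rad)
    for o in([('top',bt)],[('scene',bs)],[('top',bt),('scene',bs)]):
        v,r=fit([(b[0],C[n],False) for n,b in o],shape); 
        print(name,[n for n,_ in o],v.round(1),r.round(1),[(int(b[1]),int(hullc(proj(shape(*v),C[n]))[1])) for n,b in o])
S=lambda x,y:cyl(x,y,21,40); Y=lambda x,y:cyl(x,y,56,75)
do('red','red',(350,275),(306,218),S);do('blue','blue',(268,261),(380,250),S);do('yel','yellow',(162,228),(493,290),Y)
do('nred','red',(356,156),(237,296),S);do('nblue','blue',(275,151),(325,334),S)
B=lambda x,y:sq(x,y,.05)
for n,pt,ps in(('yellow',(477,209),(157,228)),('blue',(480,242),(177,206)),('red',(483,275),(195,188))): do('bin'+n,n,pt,ps,B,26)
E
```

```text
red ['top'] [448.3 -62.9] [-0. -0.] [(208, 224)]
red ['scene'] [476.2   0. ] [24.5 17.7] [(232, 297)]
red ['top', 'scene'] [457.9   0. ] [-34.5  -5.9  28.8  11.7] [(208, 217), (232, 287)]
blue ['top'] [471.7   0. ] [48.2  0.8] [(192, 215)]
blue ['scene'] [429.5   0. ] [-39.3 -28.4] [(270, 273)]
blue ['top', 'scene'] [457.5   0. ] [ 48.    8.6 -45.6 -19.6] [(192, 217), (270, 287)]
yel ['top'] [526.3   0. ] [153.7   3. ] [(210, 235)]
yel ['scene'] [372.5   0. ] [-137.7 -103.4] [(394, 260)]
yel ['top', 'scene'] [477.4   0. ] [ 153.2   30.9 -161.3  -72. ] [(210, 232), (394, 312)]
nred ['top'] [667.3   0. ] [-37.9  -0.7] [(215, 239)]
nred ['scene'] [687.1   0. ] [33.1 23.9] [(369, 454)]
nred ['top', 'scene'] [678.   0.] [-37.8  -6.5  36.2  19.5] [(215, 241), (369, 445)]
nblue ['top'] [672.5   0. ] [42.6  0.8] [(197, 240)]
nblue ['scene'] [649.1   0. ] [-42.6 -30.8] [(418, 418)]
nblue ['top', 'scene'] [660.3   0. ] [ 42.5   7.4 -46.3 -25.7] [(197, 238), (418, 428)]
binyellow ['top'] [576.1   0. ] [-159.9   -2.9] [(1078, 984)]
binyellow ['scene'] [664.5   0. ] [120.   85.8] [(905, 1191)]
binyellow ['top', 'scene'] [620.3   0. ] [-159.5  -26.8  134.2   66. ] [(1078, 980), (905, 1048)]
binblue ['top'] [514.2   0. ] [-164.   -3.] [(992, 989)]
binblue ['scene'] [614.2   0. ] [116.3  83.1] [(726, 1030)]
binblue ['top', 'scene'] [558.5   0. ] [-163.6  -27.   132.3   60.7] [(992, 985), (726, 884)]
binred ['top'] [452.6   0. ] [-168.2   -3.1] [(1044, 995)]
binred ['scene'] [565.6   0. ] [113.5  81.2] [(649, 901)]
binred ['top', 'scene'] [496.8   0. ] [-167.7  -27.1  131.5   56.1] [(1044, 991), (649, 753)]
```

```bash
sed -i 's/f=lambda v:np/f=lambda p,v=None:np/; s/shape(\*v)/shape(*(1000*(p-1)))/; s/r=least_squares.*/r=least_squares(f,1+np.array(x0)\/1000,diff_step=1e-4); return 1000*(r.x-1),r.fun/' h.py
python3 - <<'E'
from h import *
from workcell import robot
I={n:cv2.imread(f"pics/{n}0.png")[:,:,::-1].copy() for n in("scene","top")}; C={n:robot.get_calibration(n) for n in I}
def do(name,col,pt,ps,shape,rad=20):
    bt,bs=blob(I['top'],col,pt,rad),blob(I['scene'],col,ps,rad)
    for o in([('top',bt)],[('scene',bs)]):
        v,r=fit([(b[0],C[n],False) for n,b in o],shape); 
        print(name,o[0][0],v.round(1),abs(r).max().round(1),[(int(b[1]),int(hullc(proj(shape(*v),C[n]))[1])) for n,b in o])
S=lambda x,y:cyl(x,y,21,40); Y=lambda x,y:cyl(x,y,56,75)
do('red','red',(350,275),(306,218),S);do('blue','blue',(268,261),(380,250),S);do('yel','yellow',(162,228),(493,290),Y)
do('nred','red',(356,156),(237,296),S);do('nblue','blue',(275,151),(325,334),S)
B=lambda x,y:sq(x,y,.05)
for n,pt,ps in(('yellow',(477,209),(157,228)),('blue',(480,242),(177,206)),('red',(483,275),(195,188))): do('bin'+n,n,pt,ps,B,26)
E
```

```text
red top [448.3 -62.9] 0.0 [(208, 224)]
red scene [450.  -60.3] 0.0 [(232, 270)]
blue top [471.4  88. ] 0.0 [(192, 228)]
blue scene [471.6  89.9] 0.0 [(270, 319)]
yel top [526.8 271.9] 0.0 [(210, 279)]
yel scene [528.3 275. ] 0.0 [(394, 470)]
nred top [667.1 -69.5] 0.0 [(215, 241)]
nred scene [668.4 -67.5] 0.0 [(369, 412)]
nblue top [672.7  78.4] 0.0 [(197, 242)]
nblue scene [673.8  80.9] 0.0 [(418, 477)]
binyellow top [ 575.8 -294.2] 0.0 [(1078, 995)]
binyellow scene [ 582.7 -288.4] 0.0 [(905, 672)]
binblue top [ 514.1 -301.3] 0.0 [(992, 1001)]
binblue scene [ 519.8 -294.3] 0.0 [(726, 575)]
binred top [ 452.8 -308.2] 0.0 [(1044, 1006)]
binred scene [ 458.  -301.9] 0.0 [(649, 496)]
```

```bash
cat > d.py <<'E'
"d.py x y z [yaw]: shift from here in tool axes (m) and turn (rad) to TCP target"
import sys; from h import *; from workcell import robot
s=robot.observe(); v=[float(t) for t in sys.argv[1:]]
M=R.from_euler('xyz',s['orientation']).as_matrix(); yaw=s['orientation'][2]
print('t',round(s['t'],2),'tcp',s['eef_pos'].round(1),'rpy',s['orientation'].round(3),'w',round(s['width'],1),'grip',round(s['grasp_force'],1),'F',s['ft_force'].round(1),'q',s['q'].round(2))
if len(v)>=3: print('tool shift m',((np.array(v[:3])-s['eef_pos'])@M/1000).round(4))
if len(v)>3: print('turn',round(-((v[3]-yaw+np.pi)%(2*np.pi)-np.pi),3))
E
python3 d.py 527.5 273.5 330 3.2546; python3 -c "
from workcell import robot;print(robot.grip_depth)"
```

```text
t 0.1 tcp [229.2 581.1 403.7] rpy [-3.14  -0.     2.766] w 85.4 grip 0.0 F [ 0.3 -0.9 -0.8] q [ 1.09  0.28 -0.03  1.27  0.    1.47]
tool shift m [-0.3903 -0.1765  0.0739]
turn -0.489
154.70000000000002
```

```bash
python3 -m inch '{"moves":[[-0.034,-0.015,0,-0.098],[-0.068,-0.03,0,-0.196],[-0.102,-0.045,0,-0.294],[-0.136,-0.06,0,-0.392],[-0.17,-0.075,0,-0.489]]}' 0.18 40; python3 d.py 527.5 273.5 330 3.2546
```

```text
t: 0.52
eef_pos: [360.7, 447.8, 404.2]
orientation: [-3.141, -0.001, -3.023]
ft_force: [-0.3, 1.0, 0.7]
width: 50.6
grasp_force: 0.0
t 0.52 tcp [360.7 447.8 404.2] rpy [-3.141e+00 -1.000e-03 -3.023e+00] w 50.6 grip 0.0 F [-0.3  1.   0.7] q [ 0.78  0.19 -0.14  1.24 -0.    0.66]
tool shift m [-0.1451 -0.1928  0.0742]
turn 0.006
```

```bash
python3 -m inch '{"moves":[[-0.022,-0.029,0.008,0],[-0.044,-0.058,0.016,0],[-0.066,-0.087,0.024,0],[-0.088,-0.116,0.032,0],[-0.11,-0.145,0.04,0]]}'>/dev/null;  python3 -m inch '{"moves":[[-0.018,-0.024,0.02,0],[-0.034,-0.046,0.034,0],[-0.034,-0.046,0.034,0],[-0.034,-0.046,0.034,0]]}' >/dev/null; python3 d.py 527.5 273.5 330 3.2546
python3 - <<'E'
from h import *
from workcell import robot
c=robot.get_calibration("wrist"); i=robot.read_camera("wrist"); cv2.imwrite("pics/w1.png",i[:,:,::-1])
print(c['position'],c['attitude'], proj([[527.5,273.5,89],[527.5,273.5,65]],c,True))
E
```

```text
t 1.27 tcp [524.8 274.3 328.9] rpy [-3.141 -0.004 -3.031] w 50.6 grip 0.0 F [-0.7 -0.5  0.1] q [ 0.37  0.27 -0.2   1.1   0.    0.26]
tool shift m [-0.0026 -0.0011 -0.0011]
turn -0.003
[439.81338361 266.75108944 298.30261109] [2.81246403e+00 1.41772593e-03 1.68208079e+00] [[315.98299506 265.44054446]
 [316.4368949  251.5863452 ]]
```

View pics/w1.png

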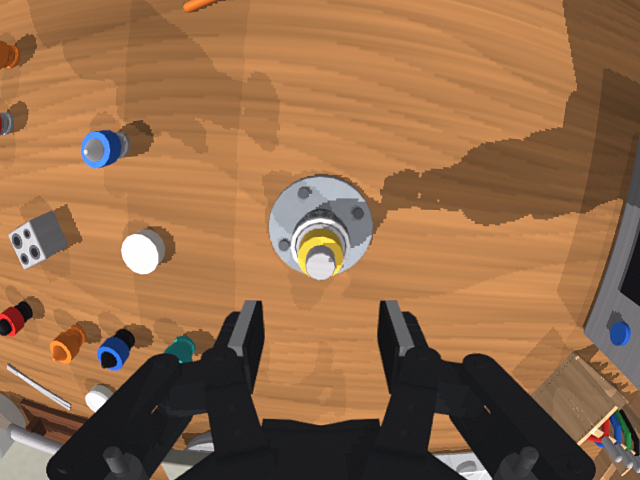

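Yellow stake in view: head at about (321,262), sleeve (321,255), fingertips at about (253,302) and (388,302). I'll fit the sleeve from this view and check the tip geometry.

Run:
```python
from h import *
from workcell import robot
c=robot.get_calibration("wrist"); i=cv2.imread("pics/w1.png")[:,:,::-1].copy()
s=robot.observe(); M=R.from_euler('xyz',s['orientation']).as_matrix()
b=blob(i,'yellow',(320,255),40); print(fit([(b[0],c,True)],lambda x,y:cyl(x,y,56,75)),b)
b=blob(i,'blue',(100,150),40); print(fit([(b[0],c,True)],lambda x,y:cyl(x,y,21,40)),b)
for d in (160,166,173,180): print(d,proj([s['eef_pos']+M@[x,25*k,d] for k in(-1,1) for x in (-11,11)],c,True).round(0).tolist())
```

```text
(array([528.05395367, 277.21079084]), array([ 1.42954974e-06, -1.28738662e-06])) (array([320.10477035, 252.99605756]), 1691.0)
(array([473.2746967 ,  91.87307898]), array([-6.14746128e-07,  1.35251835e-06])) (array([100.37988827, 148.31313565]), 1163.5)
160 [[258.0, 353.0], [254.0, 309.0], [374.0, 354.0], [378.0, 310.0]]
166 [[260.0, 345.0], [256.0, 302.0], [373.0, 346.0], [376.0, 303.0]]
173 [[262.0, 337.0], [259.0, 295.0], [371.0, 337.0], [374.0, 295.0]]
180 [[264.0, 329.0], [261.0, 288.0], [369.0, 329.0], [372.0, 288.0]]
```

```bash
python3 -m inch '{"moves":[[-0.0016,-0.0004,0.02,0],[-0.0033,-0.0003,0.04,0],[-0.0033,-0.0003,0.06,0],[-0.0033,-0.0003,0.08,0],[-0.0033,-0.0003,0.08,0]]}' 0.4 50 >/dev/null; python3 d.py 528 275 212.5 3.2546
```

```text
t 1.73 tcp [525.3 276.2 247.4] rpy [-3.14  -0.007 -3.026] w 59.6 grip 0.0 F [-1.  -0.7 -0.4] q [ 0.38  0.35 -0.28  0.95  0.    0.26]
tool shift m [-0.0028 -0.0015  0.0349]
turn 0.002
```

```bash
python3 -m inch '{"moves":[[0,0,0.015,0],[0,0,0.034,0],[0,0,0.034,0],[0,0,0.034,0]]}' >/dev/null; python3 d.py 528 275 212.5 3.2546
python3 - <<'E'
from h import *
from workcell import robot
i=robot.read_camera("wrist"); cv2.imwrite("pics/w2.png",i[150:480,140:500,::-1])
E
python3 d.py 528 275 212.5
```

```text
t 2.07 tcp [527.3 276.4 217.2] rpy [-3.141e+00 -1.000e-03 -3.027e+00] w 59.6 grip 0.0 F [0.3 0.8 0.1] q [ 0.37  0.38 -0.31  0.88  0.    0.26]
tool shift m [-0.0006 -0.0015  0.0047]
turn 0.001
t 2.12 tcp [528.  276.5 218.1] rpy [ 3.141e+00  1.000e-03 -3.027e+00] w 59.9 grip 0.0 F [ 0.7 -0.9  0.7] q [ 0.37  0.38 -0.31  0.88  0.    0.26]
tool shift m [ 0.0002 -0.0015  0.0056]
```

View pics/w2.png

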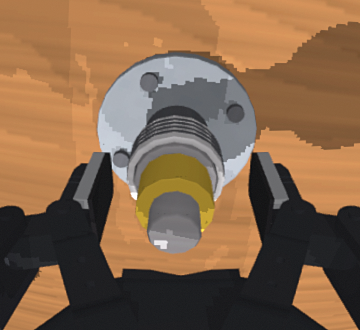

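Crop: the stake (x≈175) sits almost midway between the pads (110 and 250), with the collar between the tips. I'll close on it and push down.

```bash
python3 -m inch '{"moves":[[0,-0.0012,0.003,0],[0,-0.0012,0.005,0],[0,-0.0012,0.005,0]]}' >/dev/null; python3 -m inch '{"moves":[[0,0,0,0],[0,0,0,0],[0,0,0,0],[0,0,0,0],[0,0,0,0]]}' -1 60; python3 d.py 528 275 212.5
```

```text
t: 2.78
eef_pos: [528.3, 274.4, 212.2]
orientation: [-3.141, 0.001, -3.029]
ft_force: [-0.6, -1.7, 4.5]
width: 39.4
grasp_force: 60.0
t 2.78 tcp [528.3 274.4 212.2] rpy [-3.141e+00  1.000e-03 -3.029e+00] w 39.4 grip 60.0 F [-0.6 -1.7  4.5] q [ 0.37  0.39 -0.31  0.87 -0.    0.26]
tool shift m [ 0.0002  0.0006 -0.0003]
```

```bash
python3 -m inch '{"moves":[[0,0,0.002,0],[0,0,0.004,0],[0,0,0.006,0],[0,0,0.0075,0],[0,0,0.0075,0]]}'; python3 -m inch '{"moves":[[0,0,0,0],[0,0,0,0]]}' ;python3 - <<'E'
from h import *
from workcell import robot
i=robot.read_camera("wrist"); cv2.imwrite("pics/w3.png",i[150:480,140:500,::-1])
E
```

```text
t: 3.2
eef_pos: [528.3, 274.4, 205.7]
orientation: [-3.141, 0.001, -3.029]
ft_force: [-2.9, -4.1, 10.6]
width: 39.5
grasp_force: 60.7
t: 3.37
eef_pos: [528.3, 274.4, 205.6]
orientation: [-3.141, 0.001, -3.029]
ft_force: [-1.9, -3.5, 11.1]
width: 39.5
grasp_force: 60.7
```

View pics/w3.png

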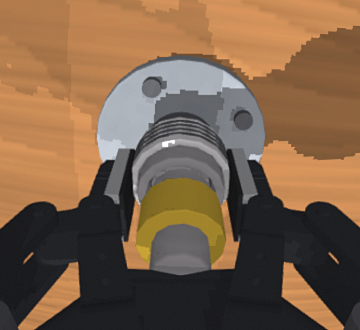

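The collar is back (about 11 N) and the stake has popped up: its shank now shows below the sleeve. Release, rise 33 mm, grip the sleeve.

```bash
python3 -m inch '{"moves":[[0,0,0,0],[0,0,0,0],[0,0,0,0],[0,0,0,0]]}' 0.3 50 >/dev/null; python3 -m inch '{"moves":[[0,0,-0.015,0],[0,0,-0.032,0],[0,0,-0.032,0],[0,0,-0.032,0]]}'
python3 - <<'E'
from h import *
from workcell import robot
i=robot.read_camera("wrist"); cv2.imwrite("pics/w4.png",i[150:480,140:500,::-1])
E
```

```text
t: 4.08
eef_pos: [528.7, 274.9, 236.8]
orientation: [3.141, 0.002, -3.028]
ft_force: [-0.2, 0.3, 0.4]
width: 55.4
grasp_force: 0.0
```

View pics/w4.png

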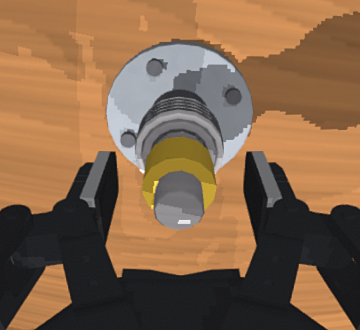

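Stake is out 8.5 mm and centred between the pads (179 against 182). Grip and lift.

```bash
python3 -m inch '{"moves":[[0,0,-0.002,0],[0,0,-0.002,0],[0,0,-0.002,0],[0,0,-0.002,0],[0,0,-0.002,0]]}' -1 50; python3 -m inch '{"moves":[[0,0,-0.006,0],[0,0,-0.012,0],[0,0,-0.02,0],[0,0,-0.03,0],[0,0,-0.05,0]]}'; python3 -m inch '{"moves":[[0,0,-0.03,0],[0,0,-0.05,0],[0,0,-0.05,0]]}' ; python3 d.py 576.5 -293 320 3.2546
```

```text
t: 4.55
eef_pos: [527.7, 274.4, 237.7]
orientation: [-3.141, -0.001, -3.028]
ft_force: [-0.9, -1.0, -0.1]
width: 28.0
grasp_force: 49.2
t: 4.97
eef_pos: [527.2, 274.2, 287.5]
orientation: [-3.141, -0.003, -3.028]
ft_force: [1.2, 0.1, -2.5]
width: 27.8
grasp_force: 49.4
t: 5.22
eef_pos: [530.2, 275.5, 344.9]
orientation: [3.139, 0.011, -3.028]
ft_force: [1.2, 0.5, -0.8]
width: 28.3
grasp_force: 49.4
t 5.22 tcp [530.2 275.5 344.9] rpy [ 3.139  0.011 -3.028] w 28.3 grip 49.4 F [ 1.2  0.5 -0.8] q [ 0.37  0.26 -0.18  1.12  0.    0.26]
tool shift m [ 0.0186 -0.5702  0.023 ]
turn 0.0
```

```bash
python3 -m inch '{"moves":[[0,-0.025,0,0],[0.002,-0.06,0,0],[0.004,-0.098,0,0],[0.005,-0.136,0,0],[0.006,-0.174,0,0]]}' >/dev/null; python3 -m inch '{"moves":[[0.001,-0.038,0,0],[0.002,-0.076,0,0],[0.003,-0.114,0,0],[0.005,-0.152,0,0],[0.006,-0.19,0,0]]}' >/dev/null;  python3 -m inch '{"moves":[[0.001,-0.038,0,0],[0.002,-0.076,0,0],[0.003,-0.114,0,0],[0.005,-0.145,0,0],[0.005,-0.170,0,0]]}' >/dev/null; python3 -m inch '{"moves":[[0,-0.018,0.02,0],[0,-0.034,0.02,0],[0,-0.034,0.02,0],[0,-0.034,0.02,0]]}' >/dev/null; python3 d.py 576.5 -293 320 3.2546;python3 - <<'E'
from h import *
from workcell import robot
c=robot.get_calibration("wrist"); i=robot.read_camera("wrist"); cv2.imwrite("pics/w5.png",i[:,:,::-1])
for x,y in((576.5,-293),(514.8,-300),(453.5,-307)): print(proj(sq(x,y,.113),c,True).mean(0).round())
E
```

```text
t 6.8 tcp [ 575.1 -292.   317.8] rpy [ 3.140e+00 -1.000e-03 -3.029e+00] w 28.3 grip 49.6 F [-0.   0.8 -1. ] q [-0.57  0.37 -0.09  1.11  0.   -0.68]
tool shift m [-0.0013 -0.0012 -0.0022]
turn -0.001
[316. 233.]
[316. 151.]
[316.  66.]
```

View pics/w5.png

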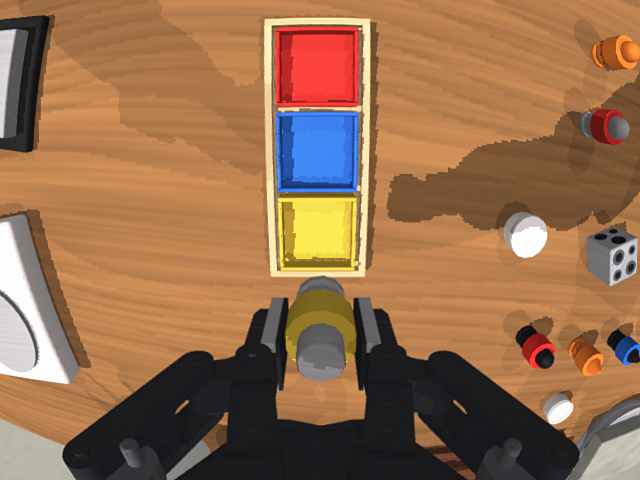

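Yellow bin centre at about (317,232) against the predicted (316,233), so we are aligned. The stake hangs upright in the pads. Lower it.

```bash
python3 -m inch '{"moves":[[-0.001,-0.001,0.025,0],[-0.001,-0.001,0.055,0],[-0.001,-0.001,0.08,0],[-0.001,-0.001,0.095,0],[-0.001,-0.001,0.095,0]]}' >/dev/null; python3 -m inch '{"moves":[[0,0,0.005,0],[0,0,0.01,0],[0,0,0.015,0],[0,0,0.018,0],[0,0,0.018,0]]}'; python3 d.py 576.5 -293 202.2 3.2546
```

```text
t: 7.68
eef_pos: [576.5, -292.5, 205.3]
orientation: [-3.142, 0.0, -3.028]
ft_force: [-0.5, -0.0, -1.2]
width: 28.1
grasp_force: 49.6
t 7.68 tcp [ 576.5 -292.5  205.3] rpy [-3.142  0.    -3.028] w 28.1 grip 49.6 F [-0.5 -0.  -1.2] q [-0.57  0.47 -0.2   0.9   0.   -0.68]
tool shift m [ 0.0001 -0.0005  0.0031]
turn 0.0
```

```bash
python3 -m inch '{"moves":[[0,0,0.001,0],[0,0,0.002,0],[0,0,0.003,0],[0,0,0.003,0]]}'; python3 -m inch '{"moves":[[0,0,0,0],[0,0,0,0],[0,0,0,0],[0,0,0,0]]}' 0.18; python3 -m inch '{"moves":[[0,0,-0.015,0],[0,0,-0.04,0],[0,0,-0.075,0],[0,0,-0.11,0],[0,0,-0.11,0]]}' ; python3 d.py 449.3 -61 300 3.2546
```

```text
t: 8.02
eef_pos: [576.5, -292.7, 202.2]
orientation: [-3.142, 0.0, -3.029]
ft_force: [0.4, 0.1, -0.9]
width: 28.4
grasp_force: 49.6
t: 8.35
eef_pos: [576.7, -292.7, 202.6]
orientation: [-3.141, 0.001, -3.028]
ft_force: [0.6, -0.1, 0.2]
width: 50.5
grasp_force: 0.0
t: 8.77
eef_pos: [579.2, -294.2, 320.9]
orientation: [-3.133, 0.011, -3.028]
ft_force: [1.0, -0.3, 1.2]
width: 50.4
grasp_force: 0.0
t 8.77 tcp [ 579.2 -294.2  320.9] rpy [-3.133  0.011 -3.028] w 50.4 grip 0.0 F [ 1.  -0.3  1.2] q [-0.57  0.37 -0.09  1.11 -0.   -0.68]
tool shift m [0.1029 0.2466 0.0175]
turn 0.0
```

```bash
python3 -m inch '{"moves":[[0.014,0.034,0,0],[0.028,0.068,0,0],[0.042,0.102,0,0],[0.056,0.136,0,0],[0.07,0.17,0,0]]}' >/dev/null; python3 -m inch '{"moves":[[0.014,0.034,0.01,0],[0.031,0.075,0.012,0],[0.031,0.075,0.012,0],[0.031,0.075,0.012,0]]}'>/dev/null; python3 -m inch '{"moves":[[0,0,0,0],[0,0,0,0]]}';python3 d.py 449.3 -61 194 3.2546;python3 - <<'E'
from h import *
from workcell import robot
c=robot.get_calibration("wrist"); i=robot.read_camera("wrist"); cv2.imwrite("pics/w6.png",i[:,:,::-1])
p=proj([449.3,-61,30],c,True)[0]; b=blob(i,'red',p,35); print(p,b,fit([(b[0],c,True)],lambda x,y:cyl(x,y,21,40))[0])
E
```

```text
t: 9.68
eef_pos: [449.6, -61.4, 300.9]
orientation: [-3.14, 0.002, -3.029]
ft_force: [0.3, 0.7, 0.5]
width: 50.3
grasp_force: 0.0
t 9.68 tcp [449.6 -61.4 300.9] rpy [-3.140e+00  2.000e-03 -3.029e+00] w 50.3 grip 0.0 F [0.3 0.7 0.5] q [-0.28  0.06 -0.52  0.99 -0.   -0.39]
tool shift m [0.0005 0.0006 0.1069]
turn -0.0
[318.9026257  241.92532949] (array([321.99461279, 243.65300625]), 1732.5) [449.65725127 -58.83409054]
```

View pics/w6.png

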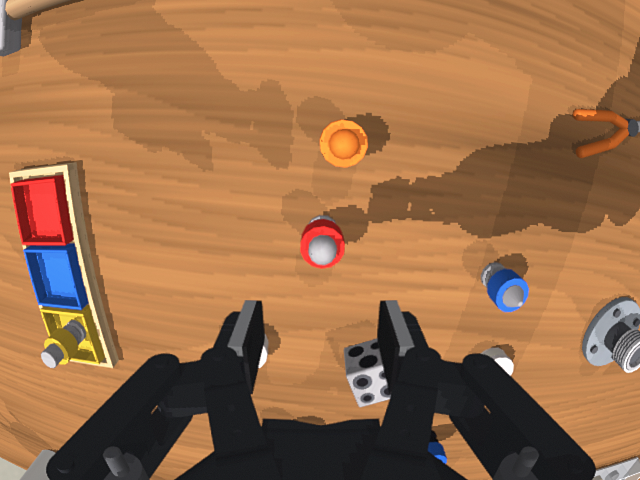

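Yellow stands in its bin (65,340). The red steel stake with its grey head is at (322,243), fitted at (449.7,-60.9) after the camera offset. Descend, grip, lift.

```bash
python3 -m inch '{"moves":[[0,0.0005,0.025,0],[0,0.0005,0.05,0],[0,0.0005,0.075,0],[0,0.0005,0.09,0],[0,0.0005,0.09,0]]}' >/dev/null; python3 -m inch '{"moves":[[0,0,0.008,0],[0,0,0.016,0],[0,0,0.016,0],[0,0,0.016,0]]}'; python3 d.py 449.5 -61 194.5 3.2546
```

```text
t: 10.48
eef_pos: [448.8, -60.3, 194.5]
orientation: [-3.141, 0.0, -3.029]
ft_force: [-0.0, -0.0, 0.5]
width: 50.5
grasp_force: 0.0
t 10.48 tcp [448.8 -60.3 194.5] rpy [-3.141  0.    -3.029] w 50.5 grip 0.0 F [-0.  -0.   0.5] q [-0.28  0.2  -0.64  0.74  0.   -0.39]
tool shift m [-0.0006 -0.0008 -0.    ]
turn -0.0
```

```bash
python3 -m inch '{"moves":[[0,-0.0007,0,0],[0,-0.0007,0,0],[0,-0.0007,0,0],[0,-0.0007,0,0],[0,-0.0007,0,0]]}' -1 50; python3 -m inch '{"moves":[[0,0,-0.015,0],[0,0,-0.04,0],[0,0,-0.075,0],[0,0,-0.11,0],[0,0,-0.11,0]]}' >/dev/null;  python3 -m inch '{"moves":[[0,0,-0.01,0],[0,0,-0.01,0],[0,0,-0.01,0]]}';python3 d.py 453.5 -307 315 3.2546
```

```text
t: 10.9
eef_pos: [449.1, -60.9, 195.2]
orientation: [-3.141, 0.002, -3.028]
ft_force: [-1.6, 0.4, 6.5]
width: 27.9
grasp_force: 49.3
t: 11.57
eef_pos: [448.0, -60.6, 313.6]
orientation: [3.141, -0.001, -3.028]
ft_force: [-0.3, 0.2, -1.8]
width: 28.1
grasp_force: 49.7
t 11.57 tcp [448.  -60.6 313.6] rpy [ 3.141e+00 -1.000e-03 -3.028e+00] w 28.1 grip 49.7 F [-0.3  0.2 -1.8] q [-0.28  0.04 -0.51  1.02 -0.   -0.39]
tool shift m [ 0.0224 -0.2454 -0.0015]
turn 0.0
```

```bash
python3 -m inch '{"moves":[[0.003,-0.028,0,0],[0.006,-0.062,0,0],[0.009,-0.1,0,0],[0.012,-0.138,0,0],[0.015,-0.17,0,0]]}' >/dev/null; python3 -m inch '{"moves":[[0.003,-0.03,0,0],[0.006,-0.06,0,0],[0.0074,-0.075,0,0],[0.0074,-0.075,0,0],[0.0074,-0.075,0,0]]}'>/dev/null; python3 d.py 453.5 -307 202.5 3.2546
```

```text
t 12.4 tcp [ 453.3 -306.6  312.6] rpy [ 3.138e+00 -2.000e-03 -3.030e+00] w 28.0 grip 49.8 F [-0.8  0.2 -2.1] q [-0.71  0.21 -0.32  1.05  0.   -0.82]
tool shift m [-0.0004 -0.0008  0.1101]
turn -0.001
```

```bash
python3 -m inch '{"moves":[[0,0,0.025,0],[0,0,0.055,0],[0,0,0.08,0],[0,0,0.095,0],[0,0,0.095,0]]}' >/dev/null; python3 -m inch '{"moves":[[0,0,0.005,0],[0,0,0.01,0],[0,0,0.013,0],[0,0,0.013,0]]}'; python3 d.py 453.5 -307 202.5 3.2546
```

```text
t: 13.15
eef_pos: [454.1, -306.6, 206.6]
orientation: [-3.141, 0.001, -3.028]
ft_force: [0.1, 0.4, -1.9]
width: 27.9
grasp_force: 49.9
t 13.15 tcp [ 454.1 -306.6  206.6] rpy [-3.141e+00  1.000e-03 -3.028e+00] w 27.9 grip 49.9 F [ 0.1  0.4 -1.9] q [-0.71  0.32 -0.42  0.82  0.   -0.83]
tool shift m [ 0.0007 -0.0003  0.0041]
turn 0.001
```

```bash
python3 -m inch '{"moves":[[0,0,0.001,0],[0,0,0.002,0],[0,0,0.003,0],[0,0,0.0035,0]]}'; python3 -m inch '{"moves":[[0,0,0,0],[0,0,0,0],[0,0,0,0],[0,0,0,0]]}' 0.18; python3 -m inch '{"moves":[[0,0,-0.015,0],[0,0,-0.04,0],[0,0,-0.075,0],[0,0,-0.1,0],[0,0,-0.1,0]]}' >/dev/null; python3 -m inch '{"moves":[[0,0,0,0],[0,0,0,0]]}' ; python3 d.py 472 90 300 3.2546
```

```text
t: 13.48
eef_pos: [454.1, -307.0, 203.2]
orientation: [-3.141, 0.001, -3.029]
ft_force: [-0.7, 2.3, 5.1]
width: 27.8
grasp_force: 50.4
t: 13.82
eef_pos: [454.0, -306.8, 202.9]
orientation: [-3.141, 0.0, -3.028]
ft_force: [-0.3, 0.1, -0.4]
width: 49.9
grasp_force: 0.0
t: 14.4
eef_pos: [453.6, -306.5, 302.3]
orientation: [3.141, -0.0, -3.028]
ft_force: [-0.2, -1.1, -0.1]
width: 50.2
grasp_force: 0.0
t 14.4 tcp [ 453.6 -306.5  302.3] rpy [ 3.141 -0.    -3.028] w 50.2 grip 0.0 F [-0.2 -1.1 -0.1] q [-0.71  0.22 -0.33  1.02  0.   -0.83]
tool shift m [-0.0631  0.3919  0.0024]
turn 0.0
```

```bash
python3 -m inch '{"moves":[[-0.006,0.035,0,0],[-0.012,0.074,0,0],[-0.018,0.113,0,0],[-0.024,0.152,0,0],[-0.031,0.19,0,0]]}' >/dev/null; python3 -m inch '{"moves":[[-0.006,0.038,0,0],[-0.012,0.076,0,0],[-0.018,0.114,0,0],[-0.024,0.152,0,0],[-0.028,0.175,0,0]]}'>/dev/null; python3 -m inch '{"moves":[[-0.004,0.027,0.002,0],[-0.004,0.027,0.002,0],[-0.004,0.027,0.002,0],[-0.004,0.027,0.002,0]]}'>/dev/null;python3 d.py 472 90 300 3.2546;python3 - <<'E'
from h import *
from workcell import robot
c=robot.get_calibration("wrist"); i=robot.read_camera("wrist"); cv2.imwrite("pics/w7.png",i[:,:,::-1])
p=proj([472,90,30],c,True)[0]; b=blob(i,'blue',p,35); print(p,b,fit([(b[0],c,True)],lambda x,y:cyl(x,y,21,40))[0])
E
python3 d.py 472 90 194.5
```

```text
t 15.57 tcp [471.5  89.7 299.4] rpy [-3.141e+00 -3.000e-03 -3.028e+00] w 50.5 grip 0.0 F [-1.3  0.4  0.7] q [ 0.05  0.11 -0.47  1.   -0.   -0.06]
tool shift m [-0.0005  0.0003 -0.0006]
turn 0.0
[318.33509506 245.77469868] (array([320.41492329, 247.5803945 ]), 1673.0) [472.4903467   91.48464094]
t 15.62 tcp [471.7  89.3 299.7] rpy [-3.141e+00 -2.000e-03 -3.029e+00] w 50.5 grip 0.0 F [ 0.3 -0.9  0.5] q [ 0.05  0.11 -0.47  1.   -0.   -0.06]
tool shift m [-0.0006  0.0007  0.1052]
```

View pics/w7.png

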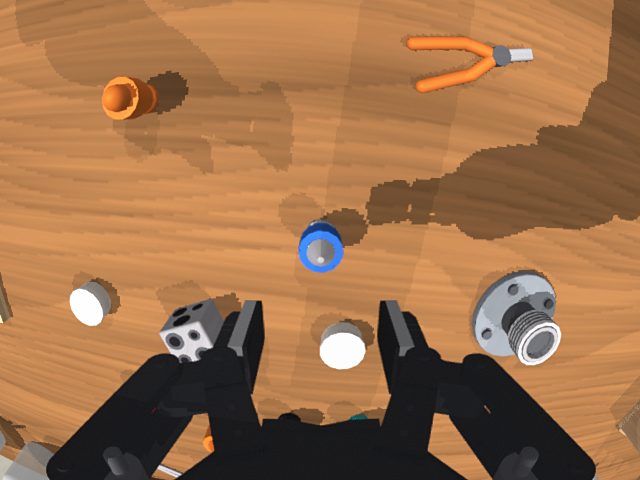

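The blue steel stake (conical grey head) is at (320,247), position about (472.3,89.6). The white jar (343,345) is clear of the pads.

```bash
python3 -m inch '{"moves":[[-0.0005,0.0003,0.025,0],[-0.0005,0.0003,0.05,0],[-0.0005,0.0003,0.075,0],[-0.0005,0.0003,0.09,0],[-0.0005,0.0003,0.09,0]]}' >/dev/null; python3 -m inch '{"moves":[[0,0,0.008,0],[0,0,0.0145,0],[0,0,0.0145,0],[0,0,0.0145,0]]}'; python3 -m inch '{"moves":[[0,0,0,0],[0,0,0,0],[0,0,0,0],[0,0,0,0],[0,0,0,0]]}' -1 50; python3 -m inch '{"moves":[[0,0,-0.015,0],[0,0,-0.04,0],[0,0,-0.075,0],[0,0,-0.11,0],[0,0,-0.11,0]]}' >/dev/null;  python3 -m inch '{"moves":[[0,0,-0.03,0],[0,0,-0.03,0],[0,0,-0.03,0]]}';python3 d.py 514.8 -300 335 3.2546
```

```text
t: 16.37
eef_pos: [473.0, 90.0, 196.6]
orientation: [-3.142, 0.001, -3.029]
ft_force: [0.7, 0.2, -0.0]
width: 50.6
grasp_force: 0.0
t: 16.78
eef_pos: [473.3, 90.3, 197.2]
orientation: [-3.141, 0.002, -3.028]
ft_force: [-1.5, -0.8, 6.0]
width: 28.0
grasp_force: 49.3
t: 17.45
eef_pos: [473.4, 90.4, 337.3]
orientation: [-3.141, 0.004, -3.028]
ft_force: [0.8, -0.0, -2.1]
width: 28.0
grasp_force: 49.8
t 17.45 tcp [473.4  90.4 337.3] rpy [-3.141  0.004 -3.028] w 28.0 grip 49.8 F [ 0.8 -0.  -2.1] q [ 0.05  0.07 -0.42  1.07  0.   -0.06]
tool shift m [ 0.003  -0.3926  0.0024]
turn 0.0
```

```bash
python3 -m inch '{"moves":[[0,-0.028,0,0],[0,-0.062,0,0],[0.001,-0.1,0,0],[0.001,-0.138,0,0],[0.001,-0.176,0,0]]}' >/dev/null; python3 -m inch '{"moves":[[0,-0.038,0,0],[0,-0.076,0,0],[0.001,-0.112,0,0],[0.001,-0.14,0,0],[0.001,-0.16,0,0]]}'>/dev/null; python3 -m inch '{"moves":[[0,-0.025,0,0],[0.001,-0.045,0,0],[0.001,-0.056,0,0],[0.001,-0.056,0,0],[0.001,-0.056,0,0]]}'>/dev/null; python3 d.py 514.8 -300 205 3.2546;python3 - <<'E'
from h import *
from workcell import robot
i=robot.read_camera("wrist"); cv2.imwrite("pics/w8.png",i[:,:,::-1])
E
```

```text
t 18.7 tcp [ 513.5 -299.2  334.7] rpy [ 3.139e+00 -2.000e-03 -3.029e+00] w 28.0 grip 49.9 F [-0.2 -0.2 -1.7] q [-0.64  0.27 -0.19  1.12  0.   -0.75]
tool shift m [-0.0014 -0.0013  0.1297]
turn -0.0
```

View pics/w8.png

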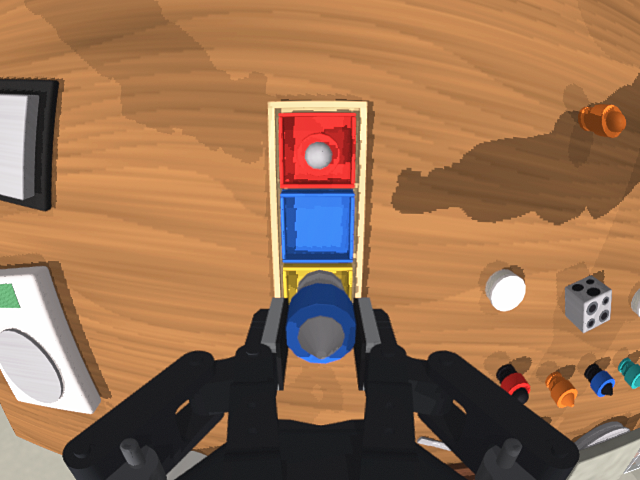

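Red stands centred in its bin (318,152), and the blue bin is centred at (318,227). Lower the blue stake.

```bash
python3 -m inch '{"moves":[[-0.001,-0.001,0.03,0],[-0.001,-0.001,0.065,0],[-0.001,-0.001,0.095,0],[-0.001,-0.001,0.11,0],[-0.001,-0.001,0.11,0]]}' >/dev/null; python3 -m inch '{"moves":[[0,0,0.005,0],[0,0,0.01,0],[0,0,0.014,0],[0,0,0.014,0],[0,0,0.014,0]]}'; python3 d.py 514.8 -300 205 3.2546
```

```text
t: 19.58
eef_pos: [515.4, -300.6, 213.0]
orientation: [-3.141, 0.001, -3.028]
ft_force: [0.3, 0.5, -1.5]
width: 28.2
grasp_force: 49.8
t 19.58 tcp [ 515.4 -300.6  213. ] rpy [-3.141e+00  1.000e-03 -3.028e+00] w 28.2 grip 49.8 F [ 0.3  0.5 -1.5] q [-0.64  0.39 -0.31  0.87 -0.   -0.75]
tool shift m [0.0005 0.0007 0.008 ]
turn 0.0
```

```bash
python3 -m inch '{"moves":[[0,0,0.003,0],[0,0,0.005,0],[0,0,0.0065,0],[0,0,0.008,0],[0,0,0.008,0]]}'; python3 -m inch '{"moves":[[0,0,0,0],[0,0,0,0],[0,0,0,0],[0,0,0,0]]}' 0.18; python3 -m inch '{"moves":[[0,0,-0.015,0],[0,0,-0.04,0],[0,0,-0.075,0],[0,0,-0.11,0],[0,0,-0.15,0]]}' >/dev/null; python3 -m inch '{"moves":[[0.03,0,0,0],[0.06,0,0,0],[0.06,0,0,0]]}';python3 - <<'E'
from h import *
from workcell import robot
w=robot.read_camera("wrist"); t=robot.read_camera("top")
cv2.imwrite("pics/f1.png",np.vstack([w[:300,120:560],cv2.resize(t[120:320,130:520],(440,226))])[:,:,::-1])
E
```

```text
t: 20.0
eef_pos: [515.2, -300.6, 205.3]
orientation: [-3.141, 0.0, -3.028]
ft_force: [-1.6, 0.4, 5.7]
width: 28.1
grasp_force: 50.6
t: 20.33
eef_pos: [515.1, -300.5, 204.1]
orientation: [3.142, -0.0, -3.028]
ft_force: [-0.2, 0.2, 0.1]
width: 50.7
grasp_force: 0.0
t: 21.0
eef_pos: [452.0, -306.8, 354.7]
orientation: [3.141, -0.003, -3.03]
ft_force: [-0.8, 0.2, -0.6]
width: 50.5
grasp_force: 0.0
```

View pics/f1.png

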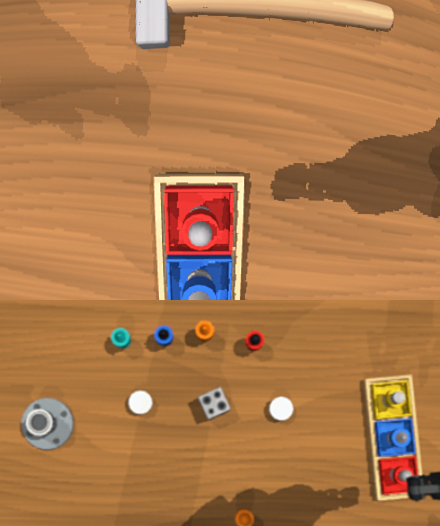

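All three steel stakes stand upright in their own bins. The nylon stakes at (163,336) and (255,341) are untouched, and the holder is empty.

```bash
python3 -c "
from workcell import robot;print(robot.close_job())"
```

```text
the job is handed in; nothing more can be done
None
```

The red, blue and yellow steel stakes are standing upright in the bins of their own colours, the black nylon stakes were left where they stood, and the job was handed in at about 21 s of the 96 s allowed.

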